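# Dock a dental cast under the curing hood and lock it in with the key

## Robot

A 6-joint arm with a two-finger parallel gripper is mounted at the origin on the work surface. World frame = base frame: x ahead of the robot, y to its left, z up, the work surface at z = 0. Lengths are in m, angles in degrees, forces in N, time in s.
With the tool pointing down it reaches from about 0.275 to 0.975 m from the base axis. Payload 8.4 kg.
Tool frame: the origin (TCP) lies midway between the tips of the shut fingers; the grasp point (between the pads) lies 19 mm behind it; z points along the fingers, y is the line along which they close (so a half turn about z gives the same grasp; the last joint's range is limited). The gripper opens to 92 mm and grips with 3 to 60 N. Pads are 20 mm wide; open, the fingers measure 128 mm over their backs; the gripper's body (75 mm by 189 mm) begins 69 mm behind the grasp point.
Start: joints at [-72.273, 20.225, 93.587, -0, 66.188, -0.138], TCP at [0.192, -0.595, 0.215] pointing down, gripper open.
Joint ranges: [-150.9, 150.9], [-52.94, 120.26], [3.33, 152.33], [-74.26, 254.26], [0, 154.13], [-172.89, 172.89]. Speed limits (degrees/s): [127.2, 127.2, 159.86, 180, 180, 180].

## Interface

Orientations are given as a 3x3 rotation matrix whose columns are the frame's x, y, z axes.
In Python, from station import arm, eyes gives the robot as it stands.
- The arm moves only by the tool play_rows, never from a script. Its argument "moves" is a list of rows, each a list of 7 numbers: the turn, a rotation vector about the world's x, y, z in rad, then the shift along the world's x, y, z in mm, then the finger opening in mm, from 0 to 91.9. In form: [[ax, ay, az, x, y, z, grip], ...]. A call has 1 to 12 rows; each row shifts and turns the commanded pose from where the row before left it; what a row does not reach is not made up. A row lasts 1/12 s, in which the tool goes at most 41.7 mm and 7.16 degrees, less where a joint would pass 70% of its speed; a pose out of reach is approached as far as the arm can. A call is refused whole if a number of a shift passes 41.7 or a number of a turn 0.125, either way. A call with a gripper value outside its range is refused whole. The fingers move at their own pace and stop on an object; "squeeze" is the grip in N (left out, the last holds). Time passes only in rows, so rows that do not move let the fingers close. It gives the time, the measured TCP pose, the force, the opening and the grip force at its end, in the units of the state.
- arm.read_state(): the state, without advancing time (a new reading comes with each control period).
- eyes.read_camera(name): name is "side" or "top"; returns a dict with "img" (420x560x3 uint8, blue, green, red), "fx", "fy", "cx", "cy" (pixels), "world_from_camera" (4x4, takes a point from camera to world coordinates). Camera axes: x right, y down, z forward; pixel columns grow to the right and rows downward; lengths in m; the calibration is good to about 2 mm. A picture is of the moment at which its call begins. There is no depth.
- arm.hand_in(): hands the job in; it is judged then, once.
The state is a dict: "time": time; "joint_positions": joint angles; "joint_vel": joint speeds; "effort": joint torques, N m; "tcp_pos": TCP position; "tool_rot": TCP orientation; "wrist_force": force on the tool from outside, world axes, zero at the start; "moment": the same for the moment, N m; "opening": finger opening in m; "grasp_force": force on a finger pad.
Only numpy, scipy, OpenCV 4.12 (cv2) and the standard library are available. Lean on these libraries where they do the work, as an engineer would, in place of code of your own. Each camera call takes 0.05 s, during which the arm holds its last target. There are 200 camera calls.

## Task

First push the steel tray with the plaster cast along its lane, under the white curing hood, until it is fully home against the stop. Then take the key out of its wooden stand, put it fully into the lock beside the lane and turn it clockwise as far as it goes, so that the steel tongue bars the tray in. Leave the key in the lock, press the start button right down and let go, and leave the other things on the bench where they are.

Things in the scene. Friction and masses are not known exactly. Their poses are not given: they have to be found in the camera images.
- unit: Curing unit, fixed: 10 mm aluminium base plate with a lane 95 mm wide running under a low white hood. Origin: on the bench, lane centre line, below the hood's front face; x along the lane into the hood, y left, z up. In this frame (mm): plate x -200..130, y -75..75; hood x 0..130, y -75..75, z to 118, roof underside z 78; stop (back wall) at x 95; rails up to z 22
- tray: Loose steel tray 180 x 90 x 8 mm, 0.3 kg, lying in the lane on the base plate, with a plaster dental cast fixed on its front half (30 mm high) and an upright push plate near its rear end. Origin: centre of its underside, 10 mm above the bench; x into the hood. Fully home (front edge on the stop) when its origin is at x = 5 mm in the unit's frame
- push_plate (a point): Centre of the rear face of the tray's upright push plate (8 mm thick, 40 mm wide, standing 8 to 43 mm above the tray's underside); 70 mm behind the tray's origin, 30 mm above its underside. The tray reaches 20 mm further back, 8 mm thick
- key: Loose upright key, 66 mm high, 60 g, standing in its stand. Origin: bottom tip of the blade; z up, x along the width of blade and bow. Steel blade 14 mm (x) by 8 mm (y), z 0 to 24, tapering over the last 9 mm; round collar 22 mm across, z 24 to 30, which rests on the stand or the lock; flat black bow 36 mm (x) by 10 mm (y), z 30 to 66. Half a turn about z makes no difference
- key_stand: Wooden block 56 x 50 x 34 mm, fixed, with a vertical slot that holds the key; origin: centre of its underside, x along the slot's long side. The key's origin is 10 mm above the bench while it stands here
- slot (a point): Centre of the key slot's mouth, on top of the lock's steel cylinder, 50 mm above the bench, at x -94, y -78 mm in the unit's frame; housing 60 x 60 mm, same height. x along the slot's long side, turning with the cylinder. Slot 15.6 mm (x) by 9.6 mm (y), vertical, open below. Key fully in: its collar on the mouth, its origin 24 mm below this point
- plug (a joint): Lock cylinder's angle, rad: 0 = open, slot parallel to the lane, the tongue below it (60 mm long, 11 to 17 mm above the bench) pointing back along the lane. Grows clockwise from above to the end stop at 1.4, where the tongue lies across the lane behind the tray. Starts at 0 to 0.2. The tongue can only swing in when the tray is home
- start_top (a point): Centre of the top of the grey start button (26 mm across), 62 mm above the bench, on the console box (85 x 68 mm, 40 mm high, centred on x -50, y 90 mm in the unit's frame) left of the lane; pressed straight down, about 5 N
- start (a joint): Start button's travel, m: 0 = up, 0.006 = right down; springs back
- jar: Bystander: brown glass jar with black lid, 60 mm across, 85 mm high; origin: centre of its underside. Stands across the unit from the key stand
- bowl: Bystander: blue mixing bowl, 110 mm across, 60 mm high; origin: centre of its underside
- articulator: Bystander: small steel articulator with two plaster discs, 80 x 75 mm, 108 mm high; origin: centre of its underside
There are look-alikes about, which are no part of the job. What is meant by the key is not green, and is the larger of those in its own colour.

How it is judged:
By the outcome, as a careful person would: the job done as asked, in the order asked, and still so for the second after the job is handed in, with the robot touching nothing.
It also fails if it takes over 72 s, if anything falls off the work surface, if the arm or the gripper's body presses on something with over 40 N, if the wrist force passes 120 N, or if a joint passes its speed limit or range.

## Working session

There is one attempt and no reset: what is moved stays moved. The work goes in short steps, Python scripts to look and compute and a tool call to move; the robot and the scene stay as the last step left them, time stands still between calls to the robot, and variables do not carry over. Pictures are saved under pics/ and viewed, at most 10 in all, crops included, and the job is handed in when it is done.

Besides the shell and the picture viewer there is one more tool, called after "Emit:" as name([rows], argument=value, ...), one row to a line, values as JSON. play_rows: Moves the arm, as the interface text tells. Its arguments: {"type":"object","properties":{"moves":{"type":"array","items":{"type":"array","items":{"type":"number"}}},"squeeze":{"type":"number"}},"required":["moves"]}

```bash
mkdir -p pics; ls; python3 - <<'E'
from station import arm, eyes
import cv2,numpy as np
s=arm.read_state(); print(s['time'],s['tcp_pos'],s['tool_rot'],s['opening'])
for n in('side','top'):
    c=eyes.read_camera(n); cv2.imwrite(f'pics/{n}0.png',c['img']); print(n,c['fx'],c['fy'],c['cx'],c['cy']); print(np.round(c['world_from_camera'],4))
E
```

```text
pics
0.0 [ 0.19157601 -0.59440989  0.21387145] [[ 9.51797455e-01  3.06726992e-01 -3.97325894e-04]
 [ 3.06727249e-01 -9.51796561e-01  1.30426855e-03]
 [ 2.18809479e-05 -1.36327016e-03 -9.99999071e-01]] 0.0918507341390278
side 381.76812725949856 381.76812725949856 279.6735590157235 211.91251180432252
[[-0.9294 -0.1856  0.3191  0.2938]
 [-0.3691  0.4785 -0.7967  0.7194]
 [-0.0048 -0.8583 -0.5132  0.5021]
 [ 0.      0.      0.      1.    ]]
top 440.8691158827682 440.8691158827682 283.47815232357317 208.66553159333472
[[-0.0047 -0.9932  0.1163  0.4079]
 [-0.9998  0.007   0.02    0.0101]
 [-0.0207 -0.1162 -0.993   1.2209]
 [ 0.      0.      0.      1.    ]]
```

View pics/top0.png

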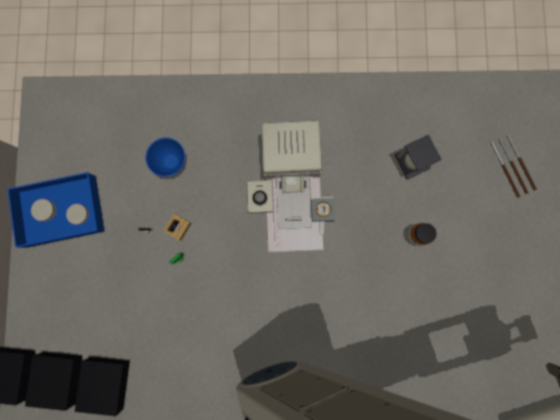

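View pics/side0.png

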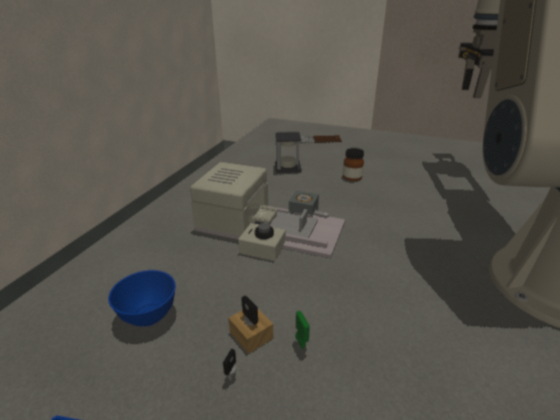

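The top view shows the unit: hood at (291,147), lock at (323,209), button at (260,198). Key candidates are:
- The black key in the wooden stand: top (177,227), side (250,310).
- A small black key lying loose: top (145,229), side (230,365).
- A green key: top (177,257), side (303,328).

By the description it is the larger black one, in the stand. I'll check that in close crops.

```bash
python3 - <<'E'
import cv2,numpy as np
t=cv2.imread('pics/top0.png'); s=cv2.imread('pics/side0.png')
a=cv2.resize(t[115:265,130:345],None,fx=3.7,fy=3.7,interpolation=cv2.INTER_CUBIC)
cv2.imwrite('pics/topc.png',cv2.convertScaleAbs(a,alpha=1.4))
b=cv2.resize(s[150:390,190:360],None,fx=2.5*1,fy=2.5,interpolation=cv2.INTER_CUBIC)
cv2.imwrite('pics/sidec.png',cv2.convertScaleAbs(b,alpha=1.4))
E
```

```text
(no output)
```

View pics/topc.png

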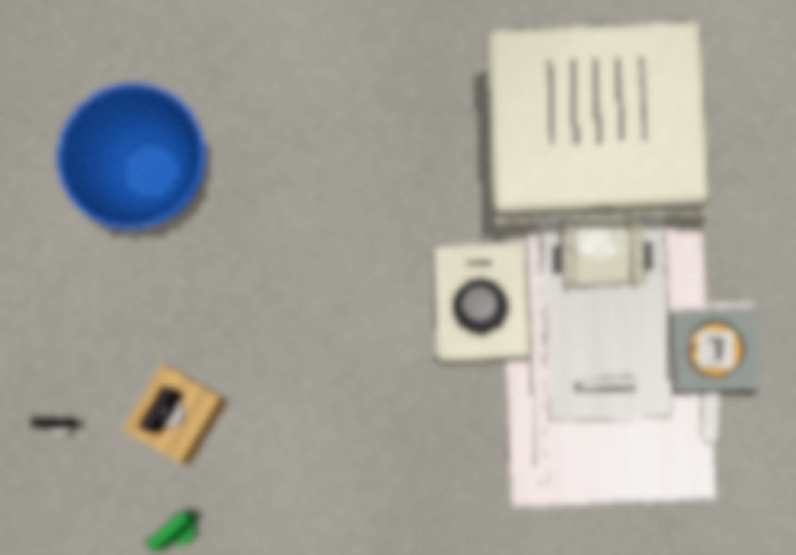

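View pics/sidec.png

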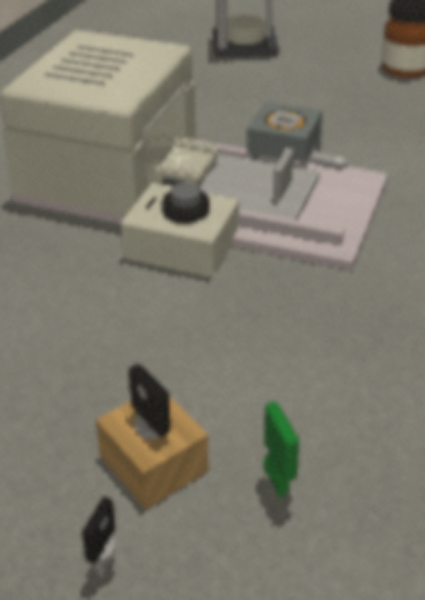

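The close crop confirms the choice: the large black key standing in the wooden stand at top (173,226). The small black key and the green one both stand apart. Next I measure with masks and rays.

```bash
cat > h.py <<'E'
import cv2,numpy as np
from station import arm,eyes
def look(n,save=None):
    c=eyes.read_camera(n)
    if save: cv2.imwrite(f'pics/{save}.png',c['img'])
    return c
def ray(c,p):
    T=c['world_from_camera']; d=np.array([(p[0]-c['cx'])/c['fx'],(p[1]-c['cy'])/c['fy'],1.])
    return T[:3,3],T[:3,:3]@d
def plane(c,p,z):
    o,d=ray(c,p); return o+d*(z-o[2])/d[2]
def tri(c1,p1,c2,p2):
    o,d=ray(c1,p1);q,e=ray(c2,p2)
    s=np.linalg.lstsq(np.c_[d,-e],q-o,rcond=None)[0]
    a,b=o+d*s[0],q+e*s[1]; return (a+b)/2,np.linalg.norm(a-b)
def proj(c,X):
    T=np.linalg.inv(c['world_from_camera']); v=T[:3,:3]@X+T[:3,3]
    return np.array([c['fx']*v[0]/v[2]+c['cx'],c['fy']*v[1]/v[2]+c['cy']])
def mask(c,lo,hi,box):
    x0,y0,x1,y1=box; m=cv2.inRange(cv2.cvtColor(c['img'],cv2.COLOR_BGR2HSV),np.array(lo),np.array(hi))
    k=np.zeros_like(m);k[y0:y1,x0:x1]=m[y0:y1,x0:x1]; return k
def blob(m):
    cs=cv2.findContours(m,cv2.RETR_EXTERNAL,cv2.CHAIN_APPROX_NONE)[0]
    return max(cs,key=cv2.contourArea)
E
python3 - <<'E'
from h import *
t=look('top');s=look('side');np.set_printoptions(precision=4,suppress=True)
def ring(c,box):
    k=blob(mask(c,(8,70,60),(28,255,255),box)); e=cv2.fitEllipse(k); return e
a=ring(t,(305,190,345,230));b=ring(s,(285,185,325,220))
print('ring',a,b,tri(t,a[0],s,b[0]),plane(t,a[0],.05),plane(s,b[0],.05))
# hood top
m=mask(t,(15,15,165),(40,90,255),(255,110,330,176)); r=cv2.minAreaRect(blob(m)); print('hood',r)
hp=[plane(t,p,.118) for p in cv2.boxPoints(r)]; print(np.array(hp),np.linalg.norm(hp[0]-hp[1]),np.linalg.norm(hp[1]-hp[2]))
# wood stand
m=mask(t,(8,90,60),(28,255,255),(155,205,200,248)); r=cv2.minAreaRect(cv2.convexHull(blob(m))); print('stand',r,plane(t,r[0],.034))
q=[plane(t,p,.034) for p in cv2.boxPoints(r)];print(np.array(q))
# black key bow
for c,bx in((t,(160,210,190,240)),(s,(235,290,265,330))):
    k=blob(mask(c,(0,0,0),(180,255,50),bx)); r=cv2.minAreaRect(k); print('bow',r,cv2.contourArea(k),cv2.boxPoints(r).tolist())
# rear plate corners from hand-picked px
f=lambda u,v:(130+u/3.7,115+v/3.7)
for n,p,z in(('RL',f(513,505),.01),('RR',f(716,498),.01),('hoodFL',f(495,212),.118),('hoodFR',f(706,205),.118),('hoodBL',f(490,32),.118),('hoodBR',f(697,24),.118),('ppl',f(577,385),.053),('ppr',f(635,381),.053),('trayRL',f(549,418),.018),('trayRR',f(668,415),.018),('btn',f(480,304),.062)): print(n,plane(t,p,z))
g=lambda u,v:(190+u/2.5,150+v/2.5)
print('btn tri',tri(t,f(480,304),s,g(187,193)))
E
```

```text
ring ((322.3186340332031, 214.9787139892578), (2.2294628620147705, 8.358548164367676), 91.1771469116211) ((309.6810302734375, 198.8658905029297), (2.131150722503662, 4.817434787750244), 35.31837844848633) (array([ 0.5288, -0.0696,  0.0485]), np.float64(0.0027011377644720054)) [ 0.5274 -0.0698  0.05  ] [ 0.5294 -0.0669  0.05  ]
hood ((291.30535888671875, 150.5796661376953), (34.589881896972656, 52.81608581542969), 86.18592071533203)
[[ 0.728   0.082   0.118 ]
 [ 0.7358 -0.0535  0.118 ]
 [ 0.6455 -0.0581  0.118 ]
 [ 0.6376  0.0761  0.118 ]] 0.1356911944416102 0.09041033030054835
stand ((176.6470489501953, 226.58822631835938), (19.550838470458984, 20.579830169677734), 30.963754653930664) [0.5   0.324 0.034]
[[0.4899 0.361  0.034 ]
 [0.5379 0.3333 0.034 ]
 [0.5101 0.2869 0.034 ]
 [0.4625 0.3147 0.034 ]]
bow ((173.35292053222656, 225.41175842285156), (4.115965843200684, 11.3189058303833), 30.963756561279297) 34.5 [[168.67645263671875, 229.20587158203125], [174.49996948242188, 219.5], [178.02938842773438, 221.61764526367188], [172.20587158203125, 231.32351684570312]]
bow ((249.31558227539062, 309.9713439941406), (28.790367126464844, 14.033039093017578), 84.80557250976562) 267.0 [[241.02459716796875, 296.2705383300781], [255.0, 295.0000305175781], [257.6065673828125, 323.6721496582031], [243.63116455078125, 324.9426574707031]]
RL [0.432  0.0756 0.01  ]
RR [ 0.4364 -0.0744  0.01  ]
hoodFL [0.6306 0.082  0.118 ]
hoodFR [ 0.6343 -0.063   0.118 ]
hoodBL [0.7583 0.0856 0.118 ]
hoodBR [ 0.7624 -0.0586  0.118 ]
ppl [0.5168 0.0272 0.053 ]
ppr [ 0.5194 -0.0145  0.053 ]
trayRL [0.4957 0.0485 0.018 ]
trayRR [ 0.4974 -0.0394  0.018 ]
btn [0.5749 0.0964 0.062 ]
btn tri (array([0.5765, 0.0971, 0.0559]), np.float64(0.0016200781910680536))
```

The measurements agree with the text:
- Unit yaw is about +1.6° and its origin is about (0.633, 0.0075). The rear edge is 150 mm wide, matching the given size.
- The push plate's rear face is at x ≈ 0.517, so the tray has about 50 mm to go.

First I move behind the tray, turning the tool to yaw ≈ 181.6° with the fingers shut.

Emit:
play_rows([
  [0,0,0.12,10.7,25,0,0],
  [0,0,0.12,10.7,25,0,0],
  [0,0,0.12,10.7,25,0,0],
  [0,0,0.12,10.7,25,0,0],
  [0,0,0.12,10.7,25,0,0],
  [0,0,0.12,10.7,25,0,0],
  [0,0,0.12,10.7,25,0,0],
  [0,0,0.12,10.7,25,0,0],
  [0,0,0.12,10.7,25,0,0],
  [0,0,0.12,10.7,25,0,0],
  [0,0,0.12,10.7,25,0,0],
  [0,0,0.12,10.7,25,0,0],
])

```text
time: 1.2
tcp_pos: [0.3203, -0.2936, 0.2146]
tool_rot: [[-0.186, 0.983, 0.0], [0.983, 0.186, -0.0], [-0.0, 0.0, -1.0]]
wrist_force: [-0.1, -0.3, -0.5]
opening: 0.0139
grasp_force: 0.0
```

Emit:
play_rows([
  [0,0,0.12,10.7,25,0,0],
  [0,0,0.12,10.7,25,0,0],
  [0,0,0.12,10.7,25,0,0],
  [0,0,0.12,10.7,25,0,0],
  [0,0,0.12,10.7,25,0,0],
  [0,0,0.12,10.7,25,0,0],
  [0,0,0.12,10.7,25,0,0],
  [0,0,0.12,10.7,25,0,0],
  [0,0,0.12,10.7,25,0,0],
  [0,0,0.12,10.7,25,0,0],
  [0,0,0.12,10.7,25,0,0],
  [0,0,0.12,10.7,25,0,0],
])

```text
time: 2.2
tcp_pos: [0.4488, 0.0065, 0.2146]
tool_rot: [[-0.998, -0.056, 0.0], [-0.056, 0.998, -0.0], [-0.0, -0.0, -1.0]]
wrist_force: [0.6, -0.2, -0.3]
opening: 0.0004
grasp_force: 0.0
```

```bash
python3 - <<'E'
from h import *
np.set_printoptions(precision=4,suppress=True)
c={n:look(n) for n in('top','side')}
for n in c: c[n]['img']=cv2.imread(f'pics/{n}0.png')
t,s=c['top'],c['side']
hsv=cv2.cvtColor(t['img'],cv2.COLOR_BGR2HSV); print(hsv[201:219,322,:].tolist()); print(hsv[209,313:335,:].tolist())
f=lambda u,v:(130+u/3.7-.36,115+v/3.7-.36)   # resize half-pixel offset
g=lambda u,v:(190+u/2.5-.3,150+v/2.5-.3)
print('slot',plane(t,f(716,350),.05),tri(t,f(716,350),s,g(285,121)))
bx=[f(671,311),f(754,305),f(757,390),f(675,393)]; print('lockbox',[plane(t,p,.05)[:2] for p in bx])
print('bow top',plane(t,f(162,408),.076),tri(t,f(162,408),s,g(149,370)))
st=[f(164,366),f(225,403),f(186,464),f(124,424)]; print('stand',[plane(t,p,.034)[:2] for p in st],np.mean([plane(t,p,.034)[:2] for p in st],0))
print('stand corner tri',tri(t,st[0],s,g(98,429)),tri(t,st[1],s,g(168,395)),tri(t,st[2],s,g(207,440)),tri(t,st[3],s,g(147,475)))
a=arm.read_state();print(a['time'],a['tcp_pos'],a['tool_rot'],a['joint_positions'],a['opening'])
E
```

```text
[[25, 30, 95], [19, 103, 116], [19, 107, 146], [18, 63, 155], [18, 31, 147], [20, 18, 131], [21, 14, 130], [21, 13, 139], [21, 12, 145], [21, 12, 146], [19, 14, 146], [17, 16, 148], [17, 31, 150], [17, 80, 150], [18, 131, 142], [18, 112, 121], [24, 36, 106], [48, 12, 108]]
[[60, 10, 106], [45, 10, 106], [22, 28, 101], [17, 87, 106], [18, 98, 122], [17, 53, 143], [18, 21, 155], [19, 13, 158], [19, 13, 155], [21, 12, 145], [20, 13, 118], [18, 12, 105], [17, 14, 129], [18, 17, 152], [17, 31, 157], [17, 82, 155], [18, 136, 146], [18, 105, 114], [26, 21, 96], [55, 14, 107], [48, 12, 109], [40, 14, 111]]
slot [ 0.5427 -0.0722  0.05  ] (array([ 0.5448, -0.0721,  0.0462]), np.float64(0.0032493629279642055))
lockbox [array([ 0.5714, -0.0402]), array([ 0.5753, -0.1002]), array([ 0.5136, -0.1012]), array([ 0.5118, -0.0423])]
bow top [0.5012 0.3215 0.076 ] (array([0.5031, 0.3219, 0.0774]), np.float64(0.0042125711775406185))
stand [array([0.5356, 0.3322]), array([0.508 , 0.2865]), array([0.4635, 0.3143]), array([0.4931, 0.3606])] [0.5001 0.3234]
stand corner tri (array([0.5376, 0.3351, 0.025 ]), np.float64(0.002282703921610796)) (array([0.5091, 0.2891, 0.0235]), np.float64(0.00042368640406697286)) (array([0.4661, 0.3173, 0.0249]), np.float64(0.004472426412472275)) (array([0.4919, 0.3614, 0.0295]), np.float64(0.0030439357832156033))
2.3 [0.4498 0.0077 0.2147] [[-0.9984 -0.057   0.0009]
 [-0.057   0.9984  0.0008]
 [-0.001   0.0008 -1.    ]] [  0.7558   4.284  114.0967   0.0516  61.5659 -92.5346] 0.0005160992451900914
```

Emit:
play_rows([
  [0,0,-0.03,0,-1.5,-31,0],
  [0,0,0,0,0,-31,0],
  [0,0,0,0,0,-31,0],
  [0,0,0,0,0,-31,0],
  [0,0,0,0,0,-31,0],
  [0,0,0,0,0,-29,0],
  [0,0,0,10,0,0,0],
  [0,0,0,10,0,0,0],
  [0,0,0,10,0,0,0],
  [0,0,0,8,0,0,0],
  [0,0,0,5,0,0,0],
  [0,0,0,4,0,0,0],
])

```text
time: 3.3
tcp_pos: [0.4975, 0.0036, 0.032]
tool_rot: [[-1.0, -0.02, 0.003], [-0.02, 1.0, 0.0], [-0.003, -0.0, -1.0]]
wrist_force: [-0.6, -0.4, -0.4]
opening: 0.0001
grasp_force: 0.0
```

Emit:
play_rows([
  [0,0,0,4,0.1,0,0],
  [0,0,0,4,0.1,0,0],
  [0,0,0,4,0.1,0,0],
  [0,0,0,4,0.1,0,0],
  [0,0,0,4,0.1,0,0],
  [0,0,0,4,0.1,0,0],
  [0,0,0,4,0.1,0,0],
  [0,0,0,4,0.1,0,0],
  [0,0,0,4,0.1,0,0],
  [0,0,0,3,0.1,0,0],
  [0,0,0,3,0.1,0,0],
])

```text
time: 4.22
tcp_pos: [0.5358, 0.0047, 0.0303]
tool_rot: [[-1.0, -0.02, -0.004], [-0.02, 1.0, -0.0], [0.004, 0.0, -1.0]]
wrist_force: [-6.7, -0.2, 5.4]
opening: 0.0004
grasp_force: 3.5
```

Emit:
play_rows([
  [0,0,0,3,0.1,0,0],
  [0,0,0,3,0.1,0,0],
  [0,0,0,3,0.1,0,0],
  [0,0,0,2,0,0,0],
  [0,0,0,2,0,0,0],
  [0,0,0,0,0,0,0],
])

```text
time: 4.72
tcp_pos: [0.5505, 0.0051, 0.0303]
tool_rot: [[-1.0, -0.02, -0.0], [-0.02, 1.0, 0.0], [0.0, 0.0, -1.0]]
wrist_force: [-2.3, 0.6, -1.3]
opening: 0.0005
grasp_force: 0.8
```

Emit:
play_rows([
  [0,0,0,2,0,0,0],
  [0,0,0,2,0,0,0],
  [0,0,0,2,0.1,0,0],
  [0,0,0,1.5,0,0,0],
  [0,0,0,0,0,0,0],
])

```text
time: 5.13
tcp_pos: [0.5588, 0.0051, 0.0306]
tool_rot: [[-1.0, -0.02, 0.001], [-0.02, 1.0, -0.0], [-0.001, -0.0, -1.0]]
wrist_force: [0.5, -0.0, -1.2]
opening: 0.0005
grasp_force: 0.2
```

Emit:
play_rows([
  [0,0,0,1.5,0,0,0],
  [0,0,0,1.5,0,0,0],
  [0,0,0,1,0,0,0],
  [0,0,0,0,0,0,0],
])

```text
time: 5.47
tcp_pos: [0.5617, 0.0051, 0.0306]
tool_rot: [[-1.0, -0.02, -0.001], [-0.02, 1.0, -0.0], [0.001, 0.0, -1.0]]
wrist_force: [-3.4, -0.2, 3.1]
opening: 0.0006
grasp_force: 2.4
```

Emit:
play_rows([
  [0,0,0,1.5,0,0,0],
  [0,0,0,1.5,0,0,0],
  [0,0,0,0,0,0,0],
])

```text
time: 5.72
tcp_pos: [0.5617, 0.0051, 0.0304]
tool_rot: [[-1.0, -0.02, -0.007], [-0.02, 1.0, -0.0], [0.007, 0.0, -1.0]]
wrist_force: [-14.3, -1.3, 12.4]
opening: 0.0005
grasp_force: 7.1
```

The force rises at TCP x = 0.5617, so the tray is at the stop. Next I back off, rise, and move over the key with the tool yaw at 148.7°.

Emit:
play_rows([
  [0,0,0,-9,0,0,0],
  [0,0,0,-10,0,0,0],
  [0,0,0,0,0,35,0],
  [0,0,0,0,0,35,0],
  [0,0,0,0,0,35,0],
  [0,0,0,0,20,20,30],
  [0,0,-0.11,-9,35,0,30],
  [0,0,-0.11,-9,40,0,30],
  [0,0,-0.11,-9,40,0,30],
  [0,0,-0.11,-9,40,0,30],
  [0,0,-0.11,-9,40,0,30],
  [0,0,0,0,40,0,30],
])

```text
time: 6.72
tcp_pos: [0.5, 0.2598, 0.1558]
tool_rot: [[-0.862, 0.507, 0.001], [0.507, 0.862, 0.001], [-0.0, 0.001, -1.0]]
wrist_force: [0.4, 0.1, 0.6]
opening: 0.0302
grasp_force: 0.0
```

Emit:
play_rows([
  [0,0,0,0,35,0,30],
  [0,0,0,0,27,0,30],
  [0,0,0,0,0,0,30],
  [0,0,0,0,0,0,30],
])

```text
time: 7.05
tcp_pos: [0.5014, 0.3213, 0.1555]
tool_rot: [[-0.867, 0.498, 0.001], [0.498, 0.867, 0.0], [-0.001, 0.001, -1.0]]
wrist_force: [-0.1, 0.0, 0.2]
opening: 0.0297
grasp_force: 0.0
```

```bash
python3 - <<'E'
from h import *
np.set_printoptions(precision=4,suppress=True)
s=look('side');t=look('top','top1');a=arm.read_state()
print(a['time'],a['tcp_pos'],np.degrees(np.arctan2(a['tool_rot'][1][0],a['tool_rot'][0][0])),a['opening'],a['wrist_force'])
i=s['img']; 
A=cv2.resize(i[225:345,195:315],None,fx=3.6,fy=3.6,interpolation=cv2.INTER_CUBIC)
B=cv2.resize(t['img'][175:260,240:340],(360,432*0+306),interpolation=cv2.INTER_CUBIC)
o=np.zeros((432,800,3),np.uint8);o[:,:432]=A;o[:306,436:796]=B
cv2.imwrite('pics/c1.png',cv2.convertScaleAbs(o,alpha=1.5))
print(proj(s,a['tcp_pos']))
E
```

```text
7.15 [0.5014 0.3193 0.1554] 149.97664851748894 0.029801938120228025 [ 0.7514 -1.3167 -0.387 ]
[250.1072 257.7738]
```

View pics/c1.png

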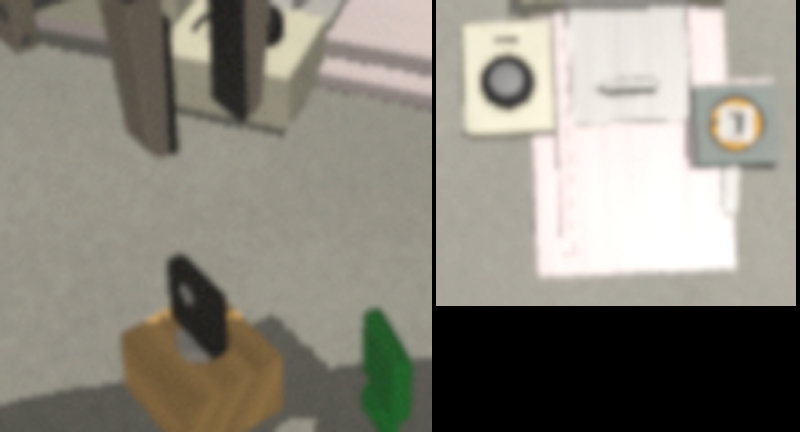

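The side crop shows the open fingers directly above the black key, at (202,135) against the bow at (200,300). The top crop shows the tray moved about 52 mm, with its rear edge now at row 209. I descend and grip.

Emit:
play_rows([
  [0,0,0,0,0,-25,30],
  [0,0,0,0,0,-25,30],
  [0,0,0,0,0,-22,30],
  [0,0,0,0,0,-15,30],
  [0,0,0,0,0,-13,30],
  [0,0,0,0,0,-11,30],
  [0,0,0,0,0,0,30],
])

```text
time: 7.73
tcp_pos: [0.5008, 0.3186, 0.0428]
tool_rot: [[-0.865, 0.501, -0.002], [0.501, 0.865, -0.001], [0.001, -0.002, -1.0]]
wrist_force: [0.4, 0.4, 0.5]
opening: 0.0302
grasp_force: 0.0
```

Emit:
play_rows([
  [0,0,0,0,0,0,15],
  [0,0,0,0,0,0,8],
  [0,0,0,0,0,0,4],
  [0,0,0,0,0,0,0],
  [0,0,0,0,0,0,0],
  [0,0,0,0,0,0,0],
], squeeze=20)

```text
time: 8.23
tcp_pos: [0.5045, 0.3233, 0.0464]
tool_rot: [[-0.866, 0.501, 0.006], [0.501, 0.865, 0.006], [-0.003, 0.008, -1.0]]
wrist_force: [4.6, 9.8, -4.7]
opening: 0.0103
grasp_force: 19.8
```

The grip closed at 10.3 mm on the bow. The side force says I'm off along the closing line, so I shift to relax it.

Emit:
play_rows([
  [0,0,0,1.2,2,0,0],
  [0,0,0,1,1.8,0,0],
  [0,0,0,0,0,0,0],
  [0,0,0,0,0,0,0],
])

```text
time: 8.57
tcp_pos: [0.5043, 0.3245, 0.0453]
tool_rot: [[-0.866, 0.5, 0.001], [0.5, 0.866, 0.001], [-0.001, 0.002, -1.0]]
wrist_force: [-0.7, 2.6, 3.8]
opening: 0.0099
grasp_force: 20.0
```

```bash
python3 - <<'E'
from station import arm
for i in range(1):
  a=arm.read_state();print(a['time'],a['tcp_pos'],a['tool_rot'],a['wrist_force'],a['moment'])
E
```

```text
8.5667 [0.50430133 0.32448438 0.0453495 ] [[-8.65791694e-01  5.00402983e-01  1.26352104e-03]
 [ 5.00404261e-01  8.65791230e-01  1.05897337e-03]
 [-5.64032005e-04  1.54912166e-03 -9.99998641e-01]] [-0.67737156  2.61824294  3.82370806] [ 0.51689485 -0.17924269 -0.02149256]
```

Emit:
play_rows([
  [0,0,0,0,0,10,0],
  [0,0,0,0,0,20,0],
  [0,0,0,0,0,30,0],
  [0,0,0,0,0,30,0],
  [0,0,0,0,0,20,0],
  [0,0,0,0,0,0,0],
])

```text
time: 9.07
tcp_pos: [0.5056, 0.3248, 0.1591]
tool_rot: [[-0.866, 0.501, 0.005], [0.501, 0.866, 0.003], [-0.003, 0.005, -1.0]]
wrist_force: [-0.6, -0.3, 0.5]
opening: 0.0095
grasp_force: 20.0
```

```bash
python3 - <<'E'
from h import *
np.set_printoptions(precision=4,suppress=True)
t=look('top');s=look('side','side2');im=cv2.imread('pics/top1.png')
g=im.astype(int).sum(2)
print(g[216:240,314:332])
sl=np.array([.5425,-.0725])
for p in [(321.7,234.4),(321.9,233.6)]:
    q=plane(t,p,.017); d=q[:2]-sl; print(q,np.hypot(*d),np.degrees(np.arctan2(-d[1],-d[0])))
big=cv2.resize(im[200:220,312:334],None,fx=16,fy=16,interpolation=cv2.INTER_CUBIC)
A=cv2.resize(s['img'][230:350,190:310],None,fx=3,fy=3,interpolation=cv2.INTER_CUBIC)
o=np.zeros((370,730,3),np.uint8);o[:320,:352]=big;o[:360,360:720]=A
cv2.imwrite('pics/c2.png',cv2.convertScaleAbs(o,alpha=1.5))
a=arm.read_state();print(a['time'],a['tcp_pos'],a['opening'],a['wrist_force'])
E
```

```text
[[322 326 324 318 305 292 284 285 293 298 299 292 295 308 316 321 324 327]
 [326 327 327 326 320 311 306 304 300 301 304 305 310 319 322 324 327 327]
 [325 326 326 325 323 321 320 320 321 316 317 318 319 322 325 324 324 325]
 [315 318 318 313 312 307 310 315 314 312 305 303 302 304 301 300 298 300]
 [302 301 306 306 303 293 299 309 320 311 285 263 260 258 257 249 248 245]
 [351 355 361 371 357 335 347 369 383 368 318 272 258 256 254 249 245 243]
 [450 450 455 457 438 406 422 441 447 426 374 323 305 303 302 301 302 302]
 [500 498 498 497 475 441 455 475 474 453 398 349 334 332 331 334 334 335]
 [512 510 509 506 484 449 461 480 479 454 400 353 341 339 339 340 342 343]
 [514 512 512 508 482 445 461 481 478 453 393 351 342 342 342 342 342 345]
 [514 512 511 507 483 445 461 480 478 449 389 347 343 342 342 343 345 344]
 [514 512 511 508 483 448 461 481 479 449 388 351 344 342 342 343 344 344]
 [516 513 512 507 488 457 467 481 479 451 391 350 342 343 339 341 344 345]
 [516 514 512 509 489 463 471 484 481 450 390 349 342 343 339 338 341 343]
 [516 514 512 509 491 462 476 491 483 448 385 346 
[... 208 characters left out ...]
 462 419 365 343 342 345 344 341 339 342]
 [519 516 514 514 512 494 471 461 441 395 352 340 340 342 344 342 339 342]
 [519 517 516 514 515 506 491 477 441 384 349 342 340 342 344 345 342 339]
 [520 518 516 516 518 515 511 496 454 387 349 343 343 345 345 345 342 340]
 [520 520 517 516 518 517 517 505 462 391 348 343 343 343 345 348 345 343]
 [520 520 517 516 518 518 517 505 462 391 349 340 342 342 344 344 348 347]
 [521 520 517 518 518 519 517 506 464 391 349 339 341 345 343 343 347 348]]
[ 0.4775 -0.0696  0.017 ] 0.06505459244550649 -2.5878990577577556
[ 0.4797 -0.0701  0.017 ] 0.06285441932628005 -2.1524319982191407
9.1667 [0.5037 0.3236 0.155 ] 0.01012285370373979 [-0.1598 -0.3704 -1.2903]
```

View pics/c2.png

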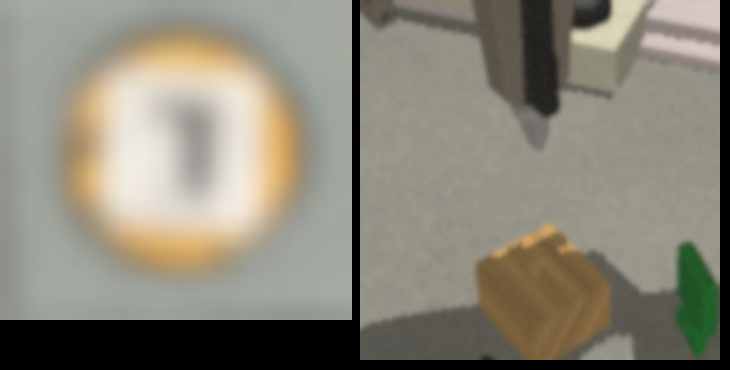

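Picture: the key is firmly held, with the blade tip at (537,150) in the crop, and the stand is empty. The slot mark is almost parallel to the lane, and the tongue gives a yaw of about −2°. I carry the key above the lock.

Emit:
play_rows([
  [0,0,0.0485,3.7,-20,0,0],
  [0,0,0.0485,3.7,-40,0,0],
  [0,0,0.0485,3.7,-40,0,0],
  [0,0,0.0485,3.7,-40,0,0],
  [0,0,0.0485,3.7,-40,0,0],
  [0,0,0.0485,3.7,-40,0,0],
  [0,0,0.0485,3.7,-40,0,0],
  [0,0,0.0485,3.7,-40,0,0],
  [0,0,0.0485,3.7,-40,0,0],
  [0,0,0.0485,3.7,-38,0,0],
  [0,0,0,0,-20,0,0],
  [0,0,0,0,0,0,0],
])

```text
time: 10.17
tcp_pos: [0.5393, -0.0778, 0.1527]
tool_rot: [[-0.999, 0.042, -0.003], [0.042, 0.999, -0.001], [0.003, -0.001, -1.0]]
wrist_force: [1.0, 0.1, -0.3]
opening: 0.0098
grasp_force: 20.0
```

Emit:
play_rows([
  [0,0,0,0,0,-20,0],
  [0,0,0,0,0,-20,0],
  [0,0,0,0,0,-13,0],
  [0,0,0,0,0,0,0],
  [0,0,0,0,0,0,0],
])

```text
time: 10.58
tcp_pos: [0.5393, -0.0733, 0.1001]
tool_rot: [[-0.999, 0.039, -0.004], [0.039, 0.999, 0.001], [0.004, 0.0, -1.0]]
wrist_force: [-0.6, 0.2, -0.1]
opening: 0.0101
grasp_force: 20.0
```

```bash
python3 - <<'E'
from h import *
np.set_printoptions(precision=4,suppress=True)
s=look('side','side3');a=arm.read_state()
print(a['time'],a['tcp_pos'],np.degrees(np.arctan2(a['tool_rot'][1][0],a['tool_rot'][0][0])),a['opening'])
x0,y0=270,150
A=cv2.resize(s['img'][y0:y0+75,x0:x0+80],None,fx=8,fy=8,interpolation=cv2.INTER_CUBIC)
A=cv2.convertScaleAbs(A,alpha=1.6)
for X in (a['tcp_pos'],a['tcp_pos']-[0,0,.035],[.5415,-.0727,.05]):
    p=(proj(s,np.array(X))-[x0-.5,y0-.5])*8; print(p); cv2.drawMarker(A,tuple(int(v) for v in p),(0,0,255),0,12)
cv2.imwrite('pics/c3.png',A)
E
```

```text
10.6333 [ 0.5401 -0.0735  0.1011] 177.7771573246885 0.010280363958527113
[300.1215 229.5767]
[296.4701 332.9773]
[289.8371 379.6012]
```

View pics/c3.png

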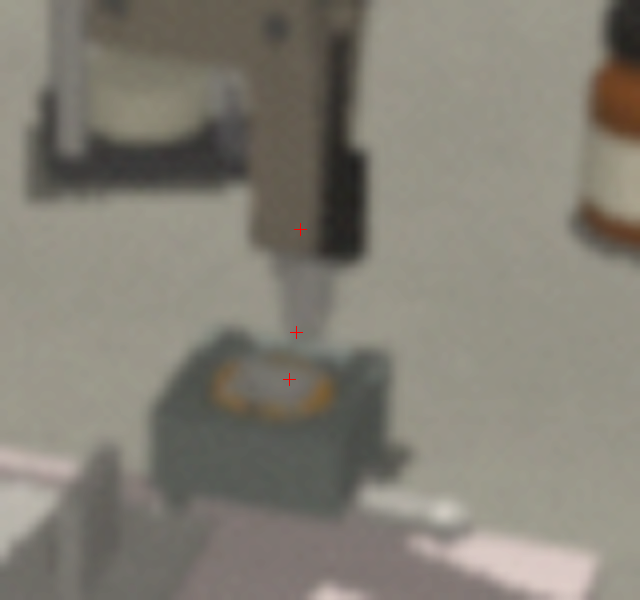

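```bash
python3 - <<'E'
from h import *
np.set_printoptions(precision=4,suppress=True)
s=look('side');t=look('top');T=np.array([.541,-.0735,.1005])
P=lambda X:(proj(s,np.array(X))-[269.5,149.5])*8
for d in(.012,.018,.023): print(d,P(T+[.01,d,0]),P(T+[-.01,d,0]))
print('jac px/mm',P(T+[.001,0,0])-P(T),P(T+[0,.001,0])-P(T),P(T+[0,0,.001])-P(T))
# ring ellipse fits: side & top from initial images
f=lambda u,v:(269.5+u/8,149.5+v/8)
print('ring side plane',plane(s,f(272,386),.05))
for n,c,bx in(('top',t,(310,196,336,222)),('side',s,(290,188,318,210))):
    im=cv2.imread(f'pics/{n}0.png');h=cv2.cvtColor(im,cv2.COLOR_BGR2HSV)
    w=np.zeros(h.shape[:2]);x0,y0,x1,y1=bx
    m=(h[...,0]>8)&(h[...,0]<26)&(h[...,1]>60)
    w[y0:y1,x0:x1]=m[y0:y1,x0:x1]; ys,xs=np.nonzero(w)
    hull=cv2.convexHull(np.c_[xs,ys].astype(np.float32)); e=cv2.minAreaRect(hull); el=cv2.fitEllipse(hull) if len(hull)>5 else None
    c['p']=el[0]; print(n,len(xs),el,plane(c,el[0],.05))
print(tri(t,t['p'],s,s['p']))
# lock housing in side: top rear/front corners picks
for u,v in((230,330),(388,352),(345,437),(158,405)): print('lock corner',plane(s,f(u,v),.05))
E
```

```text
0.012 [252.8092 242.0766] [316.8191 252.7998]
0.018 [246.2449 250.4017] [310.5485 261.241 ]
0.023 [240.7214 257.4067] [305.2718 268.3443]
jac px/mm [-3.1704 -0.5246] [-1.043   1.3621] [ 0.1048 -3.0113]
ring side plane [ 0.5453 -0.0668  0.05  ]
top 82 ((322.89837646484375, 209.0335693359375), (14.551727294921875, 15.020743370056152), 29.712671279907227) [ 0.5433 -0.0716  0.05  ]
side 38 ((303.60382080078125, 198.0270538330078), (7.76672887802124, 15.402856826782227), 92.23457336425781) [ 0.5446 -0.0656  0.05  ]
(array([ 0.545 , -0.0715,  0.0467]), np.float64(0.00281212009643225))
lock corner [ 0.5696 -0.0971  0.05  ]
lock corner [ 0.5185 -0.1009  0.05  ]
lock corner [ 0.5149 -0.0447  0.05  ]
lock corner [ 0.5738 -0.0429  0.05  ]
```

Emit:
play_rows([
  [0,0,0,4,2.5,0,0],
  [0,0,0,3.5,2,0,0],
  [0,0,0,0,0,-6,0],
  [0,0,0,0,0,-6,0],
  [0,0,0,0,0,-3,0],
  [0,0,0,0,0,-2,0],
  [0,0,0,0,0,-2,0],
  [0,0,0,0,0,0,0],
])

```text
time: 11.4
tcp_pos: [0.5478, -0.0696, 0.082]
tool_rot: [[-0.999, 0.039, -0.001], [0.039, 0.999, 0.0], [0.001, 0.0, -1.0]]
wrist_force: [0.9, -0.5, -0.5]
opening: 0.0098
grasp_force: 20.0
```

Emit:
play_rows([
  [0,0,0,0,0,-2,0],
  [0,0,0,0,0,-2,0],
  [0,0,0,0,0,0,0],
])

```text
time: 11.65
tcp_pos: [0.5484, -0.07, 0.0784]
tool_rot: [[-0.999, 0.039, 0.0], [0.039, 0.999, -0.001], [-0.0, -0.001, -1.0]]
wrist_force: [-0.2, -2.6, -2.1]
opening: 0.0099
grasp_force: 20.0
```

Emit:
play_rows([
  [0,0,0,0,-0.8,-1.5,0],
  [0,0,0,0,0,-2,0],
  [0,0,0,0,0,-2,0],
  [0,0,0,0,0,0,0],
])

```text
time: 11.98
tcp_pos: [0.5484, -0.0708, 0.0728]
tool_rot: [[-0.999, 0.039, 0.0], [0.039, 0.999, -0.001], [-0.0, -0.001, -1.0]]
wrist_force: [0.5, -4.0, -1.2]
opening: 0.0099
grasp_force: 20.0
```

Emit:
play_rows([
  [0,0,0,0,-0.8,-2,0],
  [0,0,0,0,0,-2,0],
  [0,0,0,0,0,-2,0],
  [0,0,0,0,0,-2,0],
  [0,0,0,0,0,0,0],
])

```text
time: 12.4
tcp_pos: [0.5479, -0.071, 0.0645]
tool_rot: [[-0.999, 0.039, -0.001], [0.039, 0.999, 0.0], [0.001, 0.0, -1.0]]
wrist_force: [-0.4, -1.3, -1.1]
opening: 0.0096
grasp_force: 20.0
```

Emit:
play_rows([
  [0,0,0,0,0,-1,0],
  [0,0,0,0,0,-1,0],
  [0,0,0,0,0,-1,0],
  [0,0,0,0,0,-1,0],
  [0,0,0,0,0,0,0],
])

```text
time: 12.82
tcp_pos: [0.5483, -0.0711, 0.0613]
tool_rot: [[-0.999, 0.039, -0.0], [0.039, 0.999, 0.0], [0.0, 0.0, -1.0]]
wrist_force: [-1.9, 1.0, 3.1]
opening: 0.0097
grasp_force: 20.0
```

The collar meets the mouth at TCP z = 0.061, as expected. I press 1 mm more, then turn clockwise about the slot centre, which lies about 3 mm behind the TCP.

Emit:
play_rows([
  [0,0,0,0,0,-1,0],
  [0,0,0,0,0,0,0],
  [0,0,-0.08,0,-0.25,0,0],
  [0,0,-0.08,0,-0.25,0,0],
  [0,0,-0.08,-0.05,-0.25,0,0],
  [0,0,-0.08,-0.1,-0.25,0,0],
], squeeze=35)

```text
time: 13.32
tcp_pos: [0.5484, -0.072, 0.0612]
tool_rot: [[-0.935, 0.355, 0.001], [0.355, 0.935, 0.0], [-0.0, 0.0, -1.0]]
wrist_force: [-4.2, 2.2, 13.9]
opening: 0.0094
grasp_force: 35.0
```

Emit:
play_rows([
  [0,0,-0.08,-0.1,-0.25,0,0],
  [0,0,-0.08,-0.1,-0.2,0,0],
  [0,0,-0.08,-0.15,-0.2,0,0],
  [0,0,-0.08,-0.15,-0.2,0,0],
  [0,0,-0.08,-0.2,-0.2,0,0],
  [0,0,-0.08,-0.2,-0.15,0,0],
  [0,0,-0.08,-0.2,-0.15,0,0],
  [0,0,0,0,0,0,0],
])

```text
time: 13.98
tcp_pos: [0.5479, -0.0735, 0.0612]
tool_rot: [[-0.602, 0.798, 0.002], [0.798, 0.602, 0.0], [-0.001, 0.001, -1.0]]
wrist_force: [-1.6, 0.9, 12.0]
opening: 0.0097
grasp_force: 35.0
```

```bash
python3 - <<'E'
from station import arm
a=arm.read_state();print(a['tcp_pos'],a['wrist_force'],a['moment'],a['grasp_force'])
E
```

```text
[ 0.54787702 -0.07350265  0.06122221] [-1.59008632  0.89430652 11.99158118] [0.1460218  0.21638969 0.00336488] 35.003172755241394
```

Emit:
play_rows([
  [0,0,-0.08,-0.25,-0.1,0,0],
  [0,0,-0.08,-0.25,-0.1,0,0],
  [0,0,-0.08,-0.25,-0.1,0,0],
  [0,0,-0.08,-0.25,-0.05,0,0],
  [0,0,-0.06,-0.2,0,0,0],
  [0,0,-0.04,-0.1,0,0,0],
  [0,0,-0.04,-0.1,0,0,0],
  [0,0,0,0,0,0,0],
])

```text
time: 14.65
tcp_pos: [0.5468, -0.0742, 0.0612]
tool_rot: [[-0.188, 0.982, 0.002], [0.982, 0.188, -0.001], [-0.001, 0.002, -1.0]]
wrist_force: [-0.6, -0.9, 9.4]
opening: 0.0098
grasp_force: 35.0
```

```bash
python3 - <<'E'
from station import arm
import numpy as np
a=arm.read_state();print(a['tcp_pos'],np.degrees(np.arctan2(a['tool_rot'][1][0],a['tool_rot'][0][0])),a['wrist_force'],a['moment'],a['grasp_force'])
E
```

```text
[ 0.54682163 -0.07423991  0.06122093] 100.84680188407228 [-0.64771198 -0.92436159  9.35274248] [-0.35564071  0.13427078  0.00128016] 35.00313699245453
```

Emit:
play_rows([
  [0,0,-0.04,-0.1,0,0,0],
  [0,0,-0.04,-0.1,0,0,0],
  [0,0,-0.04,-0.1,0,0,0],
  [0,0,0,0,0,0,0],
])

```text
time: 14.98
tcp_pos: [0.5459, -0.074, 0.0612]
tool_rot: [[-0.069, 0.998, 0.001], [0.998, 0.069, -0.0], [-0.0, 0.001, -1.0]]
wrist_force: [-2.1, -0.4, 12.5]
opening: 0.0098
grasp_force: 35.0
```

```bash
python3 - <<'E'
from station import arm
import numpy as np
a=arm.read_state();print(a['tcp_pos'],np.degrees(np.arctan2(a['tool_rot'][1][0],a['tool_rot'][0][0])),a['wrist_force'],a['moment'],a['grasp_force'])
E
```

```text
[ 0.54589054 -0.07399862  0.06119934] 93.97374343451754 [-2.07860835 -0.35659111 12.51311692] [-0.06693208  0.47670973  0.10000578] 35.00531852245331
```

Emit:
play_rows([
  [0,0,-0.04,0,0,0,0],
  [0,0,-0.04,0,0,0,0],
  [0,0,0,0,0,0,0],
])

```text
time: 15.23
tcp_pos: [0.5456, -0.0741, 0.0612]
tool_rot: [[0.01, 1.0, 0.001], [1.0, -0.01, -0.001], [-0.001, 0.001, -1.0]]
wrist_force: [-3.7, -0.1, 13.6]
opening: 0.0097
grasp_force: 35.0
```

```bash
python3 - <<'E'
from station import arm
import numpy as np
a=arm.read_state();print(a['tcp_pos'],np.degrees(np.arctan2(a['tool_rot'][1][0],a['tool_rot'][0][0])),a['wrist_force'],a['moment'],a['grasp_force'])
E
```

```text
[ 0.54563377 -0.07409645  0.06120256] 89.43006146982553 [-3.7463944  -0.11537004 13.57941484] [-0.17122463  0.73213193  0.39188611] 35.0277042388916
```

The turning moment has risen to 0.39 N·m at tool yaw 89°, past the computed end at 101° plus slot play, so the key is at the end stop. I release, lift, and go look.

Emit:
play_rows([
  [0,0,0,0,0,0,10],
  [0,0,0,0,0,0,18],
  [0,0,0,0,0,0,28],
  [0,0,0,0,0,0,28],
  [0,0,0,0,0,10,28],
  [0,0,0,0,0,20,28],
  [0,0,0,0,0,35,28],
  [0,0,0,0,0,35,0],
  [0,0,0,-30,30,0,0],
  [0,0,0,-40,30,0,0],
  [0,0,0,-40,0,0,0],
  [0,0,0,-40,0,0,0],
])

```text
time: 16.23
tcp_pos: [0.4012, -0.0185, 0.1605]
tool_rot: [[0.007, 1.0, 0.001], [1.0, -0.007, 0.0], [0.0, 0.001, -1.0]]
wrist_force: [-1.4, 0.6, 0.8]
opening: 0.0002
grasp_force: 0.0
```

Emit:
play_rows([
  [0,0,0,-20,0,0,0],
  [0,0,0,0,0,0,0],
])

```text
time: 16.4
tcp_pos: [0.3777, -0.0191, 0.16]
tool_rot: [[0.008, 1.0, -0.003], [1.0, -0.008, 0.0], [0.0, -0.003, -1.0]]
wrist_force: [0.2, 0.0, 0.1]
opening: 0.0004
grasp_force: 0.0
```

```bash
python3 - <<'E'
from h import *
s=look('side','side4');t=look('top','top4');a=arm.read_state();print(a['time'],a['tcp_pos'],a['joint_positions'])
A=cv2.resize(t['img'][110:230,240:340],None,fx=4,fy=4,interpolation=cv2.INTER_CUBIC)
B=cv2.resize(s['img'][150:270,225:325],None,fx=4,fy=4,interpolation=cv2.INTER_CUBIC)
cv2.imwrite('pics/c4.png',cv2.convertScaleAbs(np.hstack([A,B]),alpha=1.4))
E
```

```text
16.5 [ 0.38286778 -0.01941926  0.16092123] [-3.13081189e+00  2.06282592e+00  1.24495166e+02  4.04484906e-03
  5.33297688e+01 -2.65151356e+00]
```

View pics/c4.png

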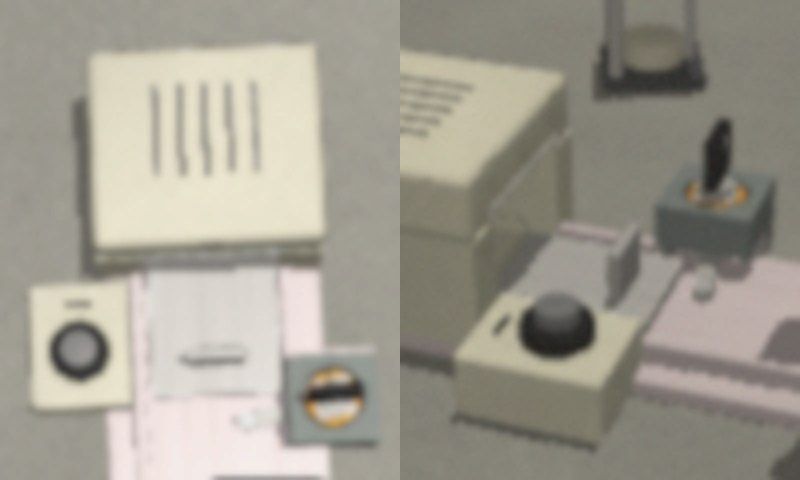

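The top crop shows the key in the lock at (334,395), turned across. The tongue tip at (240,420) lies across the lane behind the tray's rear edge at row 395. The button is at (79,350) top and (557,312) side. I work out the tongue angle and the button position.

```bash
python3 - <<'E'
from h import *
np.set_printoptions(precision=4,suppress=True)
s=look('side');t=look('top')
f=lambda u,v:(239.6+u/4,109.6+v/4); g=lambda u,v:(224.6+(u-400)/4,149.6+v/4)
q=plane(t,f(238,420),.017); d=q[:2]-[.5433,-.0716]; print('tongue',q,np.hypot(*d),np.degrees(np.arctan2(d[1],d[0])))
print('tongue side',plane(s,g(704,283),.014))
print('btn',plane(t,f(79,350),.062),plane(s,g(558,308),.062),tri(t,f(79,350),s,g(558,308)))
k=blob(mask(t,(0,0,0),(180,255,60),(314,200,334,216))); r=cv2.minAreaRect(k); b=[plane(t,p,.092)[:2] for p in cv2.boxPoints(r)]; print('bow',r,b)
print('tray rear L,R',plane(t,f(150,397),.018),plane(t,f(279,392),.018))
E
```

```text
tongue [ 0.5322 -0.0085  0.017 ] 0.06411252678067632 99.97531426207327
tongue side [ 0.5359 -0.0199  0.014 ]
btn [0.575  0.0974 0.062 ] [0.5758 0.1041 0.062 ] (array([0.577 , 0.0982, 0.0579]), np.float64(0.0028132474855182862))
bow ((323.4615478515625, 207.6923370361328), (2.4806947708129883, 13.147682189941406), 82.87498474121094) [array([ 0.5431, -0.053 ]), array([ 0.5471, -0.0866]), array([ 0.5407, -0.0873]), array([ 0.5367, -0.0537])]
tray rear L,R [0.5484 0.0518 0.018 ] [ 0.5512 -0.0367  0.018 ]
```

The tongue is at 100° against 101.4° expected, so the end stop is reached. Next is the button at (0.577, 0.100).

Emit:
play_rows([
  [0,0,0,32,20,0,0],
  [0,0,0,32,20,0,0],
  [0,0,0,32,20,0,0],
  [0,0,0,32,20,0,0],
  [0,0,0,32,20,0,0],
  [0,0,0,34,19,0,0],
  [0,0,0,0,0,-25,0],
  [0,0,0,0,0,-30,0],
  [0,0,0,0,0,-25,0],
  [0,0,0,0,0,-8,0],
  [0,0,0,0,0,0,0],
])

```text
time: 17.52
tcp_pos: [0.5756, 0.0994, 0.0695]
tool_rot: [[0.008, 1.0, -0.004], [1.0, -0.008, -0.001], [-0.001, -0.004, -1.0]]
wrist_force: [-0.2, -0.2, 1.2]
opening: 0.0003
grasp_force: 0.0
```

Emit:
play_rows([
  [0,0,0,0,0,-3,0],
  [0,0,0,0,0,-3,0],
  [0,0,0,0,0,-3,0],
  [0,0,0,0,0,-3,0],
  [0,0,0,0,0,-3,0],
  [0,0,0,0,0,0,0],
])

```text
time: 18.02
tcp_pos: [0.5775, 0.0997, 0.0576]
tool_rot: [[0.008, 1.0, 0.002], [1.0, -0.008, 0.0], [0.0, 0.002, -1.0]]
wrist_force: [1.7, -0.3, 4.0]
opening: 0.0003
grasp_force: 2.0
```

Emit:
play_rows([
  [0,0,0,0,0,-1.5,0],
  [0,0,0,0,0,-1.5,0],
  [0,0,0,0,0,-1,0],
  [0,0,0,0,0,0,0],
  [0,0,0,0,0,0,0],
])

```text
time: 18.43
tcp_pos: [0.5776, 0.0997, 0.056]
tool_rot: [[0.008, 1.0, 0.002], [1.0, -0.008, 0.0], [0.0, 0.002, -1.0]]
wrist_force: [-6.2, -1.7, 30.5]
opening: 0.0006
grasp_force: 14.8
```

The button bottomed at z = 0.056 with 30 N. I let go and move clear.

Emit:
play_rows([
  [0,0,0,0,0,5,0],
  [0,0,0,0,0,15,0],
  [0,0,0,0,0,30,0],
  [0,0,0,0,0,35,0],
  [0,0,0,0,0,30,0],
  [0,0,0,-35,0,0,0],
  [0,0,0,-40,0,0,0],
  [0,0,0,-40,0,0,0],
  [0,0,0,-40,0,0,0],
  [0,0,0,-20,0,0,0],
  [0,0,0,0,0,0,0],
  [0,0,0,0,0,0,0],
])

```text
time: 19.43
tcp_pos: [0.401, 0.0996, 0.1683]
tool_rot: [[0.008, 1.0, 0.001], [1.0, -0.008, 0.0], [0.0, 0.001, -1.0]]
wrist_force: [0.1, 0.1, 0.1]
opening: 0.0007
grasp_force: 0.0
```

```bash
python3 - <<'E'
from h import *
t=look('top','top5');s=look('side','side5');a=arm.read_state();print(a['time'],a['tcp_pos'],a['wrist_force'])
A=cv2.resize(t['img'][110:230,240:340],None,fx=4,fy=4,interpolation=cv2.INTER_CUBIC)
B=cv2.resize(s['img'][150:270,225:325],None,fx=4,fy=4,interpolation=cv2.INTER_CUBIC)
cv2.imwrite('pics/c5.png',cv2.convertScaleAbs(np.hstack([A,B]),alpha=1.4))
E
```

```text
19.5333 [0.40280307 0.09977738 0.16846007] [-0.69829054 -0.34091411 -0.57145319]
```

View pics/c5.png

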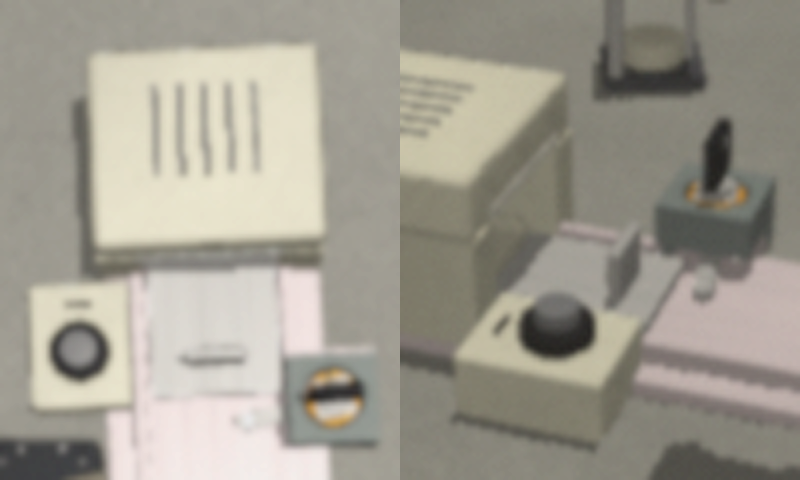

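The crops show the tray home, with its rear edge at row 395. The tongue lies across behind it at (240,420), the key is seated and turned at (334,395), and the button has sprung back at (79,350). The arm is clear, so I hand in.

```bash
python3 -c "
from station import arm; print(arm.hand_in())"
```

```text
the job is handed in; nothing more can be done
None
```

The job is handed in at about 19.5 s of the 72 s: the tray is home, the key is in the lock and turned to the end stop with the tongue barring the tray, the button was pressed right down and let go, and I touched nothing else.

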